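# Seat the food probe and raise the thermometer station's mast

## Task

Get the wireless food thermometer ready to pair: take the steel probe out of its wooden rest, push it pin first all the way down into the socket of the white station and let go of it. Then squeeze in the orange release button on the black mast head and, keeping it squeezed, pull the mast up past its first stop to the second stop, the end of its travel. Finish while still holding the mast up there with the button squeezed in; leave the probe seated and the milk tin, spice jar and mug where they are.

Things in the scene. Friction and masses are not known exactly. Their poses are not given: they have to be found in the camera images.
- probe: Wireless food probe, loose, about 40 g: steel pin 7 mm thick, 40 mm long, end tapered, pointing down from a black square head 16 x 16 x 40 mm tall (orange band near its top). Origin at the middle of the head's underside, where the pin begins; z up along the probe, x and y square to the head's sides. Starts upright in the wooden rest, head standing on the rest's top
- probe_tip (a point): The lower end of the probe's pin, 40 mm below the head's underside, on its axis
- rest: Fixed wooden block 60 x 60 x 50 mm with a 12 mm hole, 45 mm deep, in the middle of its top, in which the probe starts. Origin at the centre of its underside, z up. May stand to the left or the right of the work
- station: Fixed white thermometer station, origin at the centre of its underside, z up. At its -x end a block 60 x 70 x 50 mm (x, y, z) centred at x = -65 mm holds the socket; behind it a base 130 x 70 x 30 mm with a display carries the upright dark mast tube (36 mm across, rim at z = 125 mm, axis at x = +60 mm)
- socket (a point): Middle of the mouth of the probe socket, in the top of the white block, 50 mm above the worktop, inside a blue square frame. Round vertical hole 9.5 mm wide with a 3 mm countersink, 44 mm deep; the seated probe's head stands on the block's top. Axes as the station's
- mast_grip (a point): Middle of the black mast head (30 mm along x, 36 along y, 46 tall), where to grip; 25 mm over the tube's rim (150 mm over the worktop) with the mast down, rising with it; head's underside 23 mm below. Axes as the station's: grip along y, one finger on the orange button (+y side), one on the flat -y side. Gripped along x the button stays out and the mast locked
- release_button (a point): Middle of the outer face of the orange release button (18 mm along x, 24 mm tall) on the +y side of the mast head, standing 6 mm out of it (24 mm from the mast axis) and pushed in along -y; 1 mm still stands out when fully in
- release (a joint): How far the release button is pushed in: 0 out, 0.005 m fully in; spring, 3 N at the start and 6 N fully in. It frees the mast from about 0.004 m on; let go, it springs out and its catch locks the mast at the next stop it comes to (at the second stop with up to 5 mm of slack)
- mast (a joint): How far the mast is pulled up: 0 m down (start, locked), first stop 0.045, second stop 0.090, the end of its travel. With the button in it passes the first stop freely; a weak spring and its weight draw it down with 4 to 6 N. A red ring on the bright inner tube comes out at the tube's rim at each stop
- milk_tin: Milk tin, 75 mm across, 58 mm tall, loose bystander; origin at the centre of its underside
- spice_jar: Spice jar with a red cap, 45 mm across, 106 mm tall, loose bystander; origin at the centre of its underside
- mug_a: Blue and white mug, 78 x 112 mm with its handle, 92 mm tall, loose bystander; origin under its middle

How it is judged:
On the way, in this order (a step that is already met when the one before it is completed fails the run):
1. the probe is seated fully in the socket and let go, the mast still down (horizontal distance between probe and socket below 0.004 m and z of probe in the frame of socket below 0.003 m and angle between probe's own z axis and vertical below 0.12 rad and contact force between the fingers and probe below 0.1 N and value of joint mast below 0.01 m), for 0.2 s.
2. the release button is squeezed in while the mast is still down (value of joint release above 0.0035 m and value of joint mast below 0.03 m), for 0.05 s.
At the end, for the whole second after the job is handed in: The fingers hold the mast head with more than 2 N, the release button at least 3.5 mm in, and the mast pulled up at least 84 of its 90 mm (second stop); the probe stands upright in the socket, its head within 3 mm of the block's top and within 4 mm of the socket's axis (value of joint mast above 0.084 m and value of joint release above 0.0035 m and contact force between the fingers and mast above 2 N and linear speed of probe below 0.02 m/s and horizontal distance between probe and socket below 0.004 m and z of probe in the frame of socket below 0.003 m and angle between probe's own z axis and vertical below 0.12 rad); the arm keeps its last pose, push and grip.
It fails at once if a bystander (milk tin, spice jar, mug) is shifted by more than 30 mm or knocked over (distance of any of milk_tin, spice_jar, mug_a from where it was at the start of the episode above 0.03 m or angle between any of milk_tin, spice_jar, mug_a's own z axis and vertical above 0.6 rad).
It also fails if it takes over 56 s, if anything falls off the work surface, if the arm or the gripper's body presses on something with over 40 N, if the wrist force passes 120 N, or if a joint passes its speed limit or range.

## Robot

A 7-joint arm with a two-finger parallel gripper is mounted at the origin on a cart in front of the work surface, level with it; the furniture and walls round the work are solid. World frame = base frame: x ahead of the robot, y to its left, z up, the work surface at z = 0. Lengths are in m, angles in rad, forces in N, time in s.
With the tool pointing down it reaches from about 0.4 to 0.85 m from the base axis. Payload 10.4 kg.
Tool frame: the origin (TCP) lies at the very end of the fingers, on their centre line; the grasp point (between the pads) lies r.tcp_to_grasp behind it (r.tcp_to_grasp is the distance from the TCP to the grasp point, in m); z points along the fingers, y is the line along which they close (so a half turn about z gives the same grasp; the last joint's range is limited). The gripper opens to 87 mm and grips with 3 to 60 N. Pads are 19 mm wide; open, the fingers measure 117 mm over their backs; the gripper's body (75 mm by 190 mm) begins 51 mm behind the grasp point.
Start: joints at [-1.346, 0.332, -0.065, 1.46, 0.022, 1.35, -0.088], TCP at [0.153, 0.606, 0.223] pointing down, gripper open.
Joint ranges: [-2.6, 2.6], [-0.5, 2.12], [-1.47, 1.34], [0.16, 2.42], [-1.27, 4.41], [0.06, 2.06], [-2.6, 2.6]. Speed limits (rad/s): [2.22, 2.22, 2.79, 2.79, 3.14, 3.14, 3.14].

## Interface

Orientations are given as a unit quaternion [x, y, z, w].
In Python, from bench import monitor, cams, ticket, r gives the robot as it stands.
- The arm moves only by the shell command python3 -m crank 'ROWS' [OPENING] [FORCE]. ROWS is a JSON object whose one key "steps" holds a list of rows, each a list of 2 entries, a list of its own where there are three numbers: the shift along the world's x, y, z in units of 25 mm (1.0 is 25 mm), then the turn, a rotation vector about the world's x, y, z in units of 5 degrees (1.0 is 5 degrees). In form: {"steps": [[[x, y, z], [ax, ay, az]], ...]}. A call has 1 to 10 rows; each row shifts and turns the commanded pose from where the row before left it; what a row does not reach is not made up. A row lasts 1/12 s, in which the tool goes at most 41.7 mm and 7.16 degrees, less where a joint would pass 70% of its speed; a pose out of reach is approached as far as the arm can. A call is refused whole if a number of a shift passes 1 or a number of a turn 1, either way. A call with a gripper value outside its range is refused whole. OPENING is the finger opening in mm, from 0 to 87, set as the call begins (- or left out, the last holds). The fingers move at their own pace and stop on an object; FORCE is the grip in N (left out, the last holds). Time passes only in rows, so rows that do not move let the fingers close. It gives the time, the measured TCP pose, the force, the opening and the grip force at its end, in the units of the state.
- monitor.read_state(): the state, without advancing time (a new reading comes with each control period).
- cams.camera(name): name is "scene" or "top"; returns a dict with "pixels" (384x512x3 uint8, blue, green, red), "z_map" (384x512 float32, m along the optical axis (not along the pixel's ray), 0 where there is no reading), "vfov" (degrees; the focal length in pixels is half the picture's height over the tangent of half this angle, whatever the lens; pixels are square), "cx", "cy" (the principal point, pixels), "T" (4x4, takes a point from camera to world coordinates). Camera axes: x right, y up, looking along -z (the intrinsics and any distortion apply to the point x, -y, -z); pixel columns grow to the right and rows downward; lengths in m; the calibration is good to about 2 mm. A picture is of the moment at which its call begins.
- ticket.close_job(): hands the job in; it is judged then, once.
The state is a dict: "time": time; "joint_positions": joint angles; "joint_vel": joint speeds; "joint_torque": joint torques, N m; "ee_pos": TCP position; "eef_rot": TCP orientation; "ft_force": force on the tool from outside, world axes, zero at the start; "torque": the same for the moment, N m; "width": finger opening in m; "grip_force": force on a finger pad.
Only numpy, scipy, OpenCV 4.12 (cv2) and the standard library are available. Lean on these libraries where they do the work, as an engineer would, in place of code of your own. Each camera call takes 0.05 s, during which the arm holds its last target. There are 200 camera calls.

## Working session

There is one attempt and no reset: what is moved stays moved. The work goes in short steps, Python scripts to look and compute and a shell command to move; the robot and the scene stay as the last step left them, time stands still between calls to the robot, and variables do not carry over. Pictures are saved under pics/ and viewed, at most 10 in all, crops included, and the job is handed in when it is done.

```bash
ls; mkdir -p pics; cat > h.py <<'E'
import numpy as np, cv2
from bench import monitor, cams, ticket, r
def cam(n):
    c=cams.camera(n); h,w=c["z_map"].shape
    f=h/2/np.tan(np.radians(c["vfov"])/2)
    v,u=np.mgrid[:h,:w]; d=c["z_map"]
    P=np.stack([(u-c["cx"])/f*d,-(v-c["cy"])/f*d,-d,np.ones_like(d)],-1)@np.array(c["T"]).T
    return c,P[...,:3],f
E
python3 - <<'E'
from h import *
for n in("scene","top"):
    c,P,f=cam(n); cv2.imwrite(f"pics/{n}0.png",c["pixels"]); np.savez(f"{n}0.npz",P=P,im=c["pixels"],T=c["T"])
    print(n,[k for k in c],c["vfov"],c["cx"],c["cy"],np.round(c["T"],3).tolist())
s=monitor.read_state(); print(s, r.tcp_to_grasp)
E
```

```text
pics
scene ['pixels', 'z_map', 'vfov', 'cx', 'cy', 'T'] 48.93297613333721 258.34528173531953 193.69724412273723 [[0.64, 0.305, -0.706, -0.22], [-0.769, 0.247, -0.59, -0.656], [-0.006, 0.92, 0.392, 0.548], [0.0, 0.0, 0.0, 1.0]]
top ['pixels', 'z_map', 'vfov', 'cx', 'cy', 'T'] 45.280655051721176 253.02198228278982 193.51386014220716 [[-0.005, 0.985, -0.173, 0.306], [-1.0, -0.002, 0.022, -0.022], [0.022, 0.173, 0.985, 1.53], [0.0, 0.0, 0.0, 1.0]]
{'time': 0.1, 'joint_positions': array([-1.34561875,  0.33279444, -0.06467352,  1.46081398,  0.02159961,
        1.34989058, -0.08848635]), 'joint_vel': array([ 4.28320110e-06, -6.11268473e-04,  6.04720767e-04, -2.07046580e-03,
        1.80511236e-03, -3.88026189e-04,  2.77792518e-04]), 'joint_torque': array([ 1.19663509e-03, -6.24539638e+01,  2.43509287e-02, -3.90718639e+01,
       -6.14207634e-02,  3.65872588e-02,  3.68616634e-05]), 'ee_pos': array([0.15321931, 0.60559455, 0.22186302]), 'eef_rot': array([ 1.23568701e-01,  9.92335835e-01, -6.03985617e-04, -4.43243813e-05]), 'ft_force': array([-0.33835613,  0.31124487,  0.57026619]), 'torque': array([0.02659564, 0.01293966, 0.00597899]), 'grip_force': 0.0, 'width': 0.08669856657377488} 0.0187
```

View pics/scene0.png

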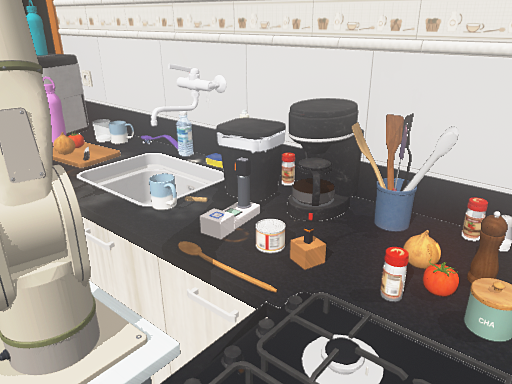

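View pics/top0.png

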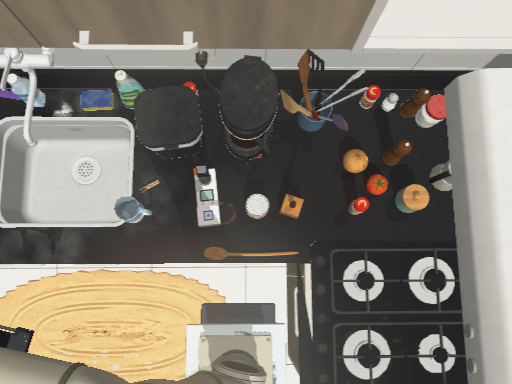

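The scene view shows the station at about (230,215), its mast at (243,180), the tin at (270,236) and the rest with probe at (308,245). In the top view the station is at (207,195), the socket frame at (208,215), the mast at (203,172) and the rest at (291,205).

```bash
python3 - <<'E'
from h import *
for n,roi in(("scene",(185,145,345,285)),("top",(175,150,315,240))):
    z=np.load(n+"0.npz");P,im=z["P"],z["im"];u0,v0,u1,v1=roi
    m=np.zeros(P.shape[:2],bool);m[v0:v1,u0:u1]=1
    hsv=cv2.cvtColor(im,cv2.COLOR_BGR2HSV).astype(int);H,S,V=[hsv[...,i] for i in range(3)]
    Z=P[...,2]
    def rep(name,k):
        k=k&m
        if k.sum()<3: print(n,name,k.sum());return
        q=P[k]; vu=np.argwhere(k).mean(0)
        rc=cv2.minAreaRect((q[:,:2]*1000).astype(np.float32))
        print(n,name,k.sum(),"uv",vu[::-1].round(1),"mean",q.mean(0).round(4),"med",np.median(q,0).round(4),"rect",np.round(rc[0],1),np.round(rc[1],1),round(rc[2],1))
    wood=(H>8)&(H<22)&(S>90)&(V>60)
    rep("wood top",wood&(abs(Z-.05)<.008))
    rep("wood",wood&(Z>.0)&(Z<.06))
    white=(S<60)&(V>120)
    rep("white50",white&(abs(Z-.05)<.006)&(P[...,1]>0.04))
    rep("white30",white&(abs(Z-.03)<.006)&(P[...,1]>0.04))
    rep("blue",(H>95)&(H<130)&(S>80)&(abs(Z-.05)<.008)&(P[...,0]>.4))
    rep("dark tall mast",(V<110)&(Z>.135)&(Z<.2)&(P[...,0]<.75))
    rep("probe head",(V<110)&(Z>.07)&(Z<.1)&(P[...,0]<.75))
    rep("orange",(H<14)&(S>150)&(Z>.06)&(Z<.25))
    x0=im[v0:v1,u0:u1]; cv2.imwrite(f"pics/{n}z.png",cv2.resize(x0,None,fx=4.5,fy=4.2,interpolation=cv2.INTER_CUBIC)[:600,:800])
E
```

```text
scene wood top 403 uv [304.2 239.1] mean [ 0.5404 -0.1627  0.0489] med [ 0.5164 -0.1893  0.0497] rect [663.3   4. ] [541.8 154.3] 44.4
scene wood 1649 uv [272.  249.1] mean [ 0.4902 -0.1021  0.0235] med [ 0.4999 -0.1608  0.0143] rect [578.1  36.8] [599.3 366.4] 48.2
scene white50 293 uv [217.1 214.1] mean [0.5018 0.0942 0.0493] med [0.4904 0.0834 0.0497] rect [797.1 265.7] [744.  349.9] 52.2
scene white30 472 uv [231.9 210.3] mean [0.5794 0.1143 0.0303] med [0.5743 0.0806 0.0302] rect [802.6 272.2] [766.6 353.5] 52.2
scene blue 34 uv [221.7 216.3] mean [0.4946 0.0715 0.0506] med [0.4951 0.0859 0.0506] rect [499.1 -43.6] [ 32.3 295. ] 2.3
scene dark tall mast 1007 uv [266.6 160.8] mean [0.6917 0.078  0.154 ] med [0.6958 0.1062 0.1523] rect [681.7  75.8] [146.8 354.1] 18.4
scene probe head 687 uv [277.8 189.5] mean [0.6807 0.0304 0.0828] med [0.7032 0.0102 0.0808] rect [678.1  15.6] [486.9 199.7] 73.9
scene orange 122 uv [287.7 165.8] mean [0.8384 0.1049 0.0999] med [0.8915 0.1389 0.0993] rect [663.7  44.1] [526.8 191. ] 40.5
top wood top 298 uv [292.1 205.3] mean [ 0.5269 -0.1822  0.0
[... 249 characters left out ...]
.0886 0.0504] med [0.4953 0.0879 0.0503] rect [495.4  89. ] [60.8 69.9] 6.9
top white30 477 uv [207.6 190.7] mean [0.5791 0.0945 0.0306] med [0.5773 0.0899 0.0307] rect [581.6  98.5] [143.5  69.6] 6.5
top blue 29 uv [208.2 215.3] mean [0.4947 0.0901 0.0509] med [0.4928 0.0906 0.0508] rect [494.5  90.6] [30.6 26.4] 1.3
top dark tall mast 91 uv [211.1 168.8] mean [0.6231 0.0738 0.1621] med [0.611  0.0934 0.1698] rect [644.6   7.3] [ 32.  237.8] 15.2
top probe head 94 uv [230.5 173.8] mean [0.6245 0.0182 0.0863] med [0.614  0.0943 0.0871] rect [644.7  -5.8] [417.4 145.3] 73.8
top orange 8 uv [194.9 170.1] mean [0.6184 0.1234 0.1636] med [0.6187 0.1233 0.1631] rect [616.3 123.4] [17.6  4.4] 12.6
```

View pics/scenez.png

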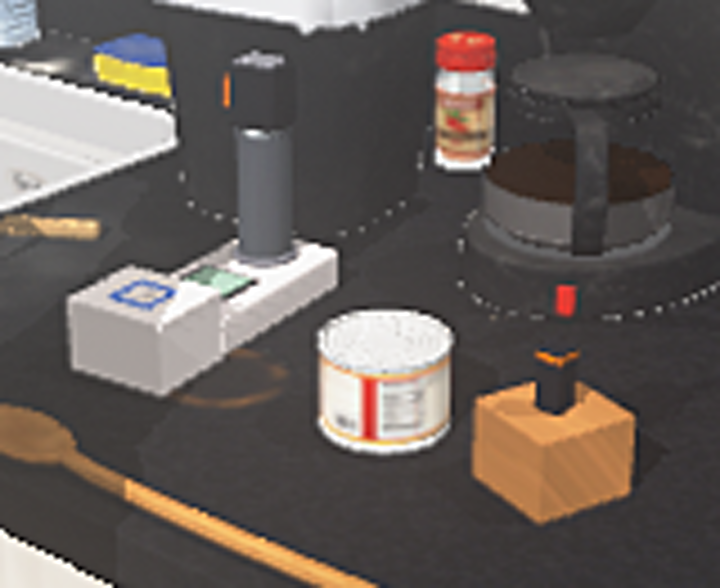

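View pics/topz.png

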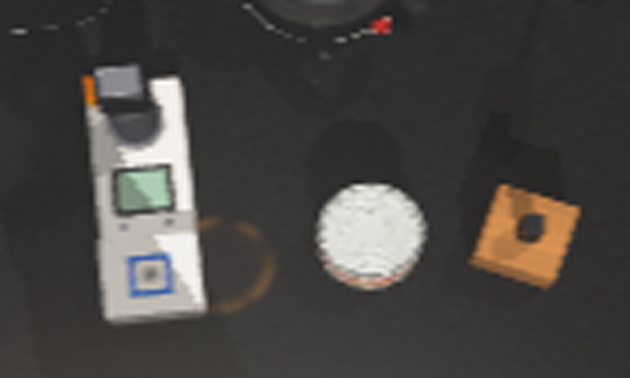

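```bash
python3 - <<'E'
from h import *
for n in("scene","top"):
    z=np.load(n+"0.npz");P,im=z["P"],z["im"]
    hsv=cv2.cvtColor(im,cv2.COLOR_BGR2HSV).astype(int);H,S,V=[hsv[...,i] for i in range(3)]
    X,Y,Z=[P[...,i] for i in range(3)]
    def rep(name,k):
        if k.sum()<3: print(n,name,k.sum());return
        q=P[k]; rc=cv2.minAreaRect((q[:,:2]*1000).astype(np.float32))
        print(n,name,k.sum(),"mean",q.mean(0).round(4),"mid",((q.min(0)+q.max(0))/2).round(4),"rect",np.round(rc[0],1),np.round(rc[1],1),round(rc[2],1))
    box=lambda x,y,d:(abs(X-x)<d)&(abs(Y-y)<d)
    st=box(.495,.089,.05)
    rep("blk top",st&(abs(Z-.05)<.004))
    rep("blue",st&(H>95)&(H<130)&(S>80)&(abs(Z-.05)<.006))
    rep("rest top",box(.5277,-.182,.05)&(abs(Z-.05)<.005))
    rep("head",box(.5277,-.182,.03)&(Z>.06)&(Z<.1))
    rep("head top",box(.5277,-.182,.03)&(Z>.085)&(Z<.097))
    rep("mast top",box(.619,.1036,.04)&(abs(Z-.173)<.005))
    rep("mast head",box(.619,.1036,.04)&(Z>.13)&(Z<.18))
    rep("tin",box(.52,-.07,.06)&(abs(Z-.058)<.006))
    if n=="top":
        for x in np.arange(.6,.82,.03):
            k=(abs(X-x)<.015)&(abs(Y-.1)<.14)&~box(.619,.1036,.05); print("x",round(x,2),"zmax",Z[k].max().round(3) if k.any() else None)
        k=box(.5277,-.182,.02)&(Z>.06); print(np.c_[P[k].round(4),V[k]])
E
```

```text
scene blk top 298 mean [0.4913 0.0849 0.0498] mid [0.4929 0.0875 0.0493] rect [493.4  85.9] [63.2 73.3] 7.7
scene blue 32 mean [0.4931 0.0874 0.0505] mid [0.4941 0.088  0.0502] rect [493.7  88.2] [32.7 30.4] 5.6
scene rest top 318 mean [ 0.5192 -0.1884  0.0497] mid [ 0.5247 -0.1844  0.0498] rect [ 526.1 -183.9] [62.5 61.5] 70.6
scene head 123 mean [ 0.5225 -0.1863  0.0774] mid [ 0.5256 -0.1841  0.076 ] rect [ 526.3 -184.6] [17.3 19.1] 79.9
scene head top 36 mean [ 0.5243 -0.1853  0.0886] mid [ 0.5257 -0.1839  0.0885] rect [ 526.9 -185. ] [15.5 18.5] 75.2
scene mast top 62 mean [0.614  0.0964 0.1724] mid [0.6154 0.0998 0.1724] rect [617.2  98.6] [32.4 34.6] 9.6
scene mast head 261 mean [0.6106 0.0946 0.1548] mid [0.6162 0.1023 0.1534] rect [615.7 102.3] [31.1 46.4] 3.7
scene tin 373 mean [ 0.5259 -0.0708  0.0553] mid [ 0.5272 -0.07    0.0557] rect [526.5 -70.4] [77.6 74.2] 74.1
top blk top 308 mean [0.4946 0.0884 0.0502] mid [0.4954 0.0894 0.05  ] rect [495.5  88.9] [60.7 69.7] 7.6
top blue 28 mean [0.4943 0.0899 0.0507] mid [0.4942 0.0908 0.05  ] rect [494.5  90.6] [30.6 26.4] 1.3
to
[... 1704 characters left out ...]
245e-01 -1.773e-01  9.320e-02  5.900e+01]
 [ 5.249e-01 -1.807e-01  9.060e-02  5.900e+01]
 [ 5.254e-01 -1.843e-01  8.730e-02  5.900e+01]
 [ 5.246e-01 -1.868e-01  9.280e-02  9.600e+01]
 [ 5.248e-01 -1.902e-01  9.150e-02  1.680e+02]
 [ 5.223e-01 -1.747e-01  8.660e-02  8.300e+01]
 [ 5.216e-01 -1.774e-01  9.120e-02  6.100e+01]
 [ 5.213e-01 -1.804e-01  9.310e-02  6.300e+01]
 [ 5.225e-01 -1.844e-01  8.550e-02  6.300e+01]
 [ 5.225e-01 -1.876e-01  8.550e-02  9.900e+01]
 [ 5.199e-01 -1.753e-01  8.110e-02  6.100e+01]
 [ 5.213e-01 -1.794e-01  7.200e-02  5.800e+01]
 [ 5.206e-01 -1.822e-01  7.630e-02  5.300e+01]
 [ 5.208e-01 -1.855e-01  7.500e-02  7.000e+01]
 [ 5.195e-01 -1.877e-01  8.390e-02  1.620e+02]]
```

```bash
python3 - <<'E'
from h import *
for n in("scene","top"):
    z=np.load(n+"0.npz");P=z["P"];X,Y,Z=[P[...,i] for i in range(3)]
    for y in np.arange(-.08,.29,.03):
        k=(abs(Y-y)<.015)&(Z>.18)&(Z<.6)&(X>.45)&(X<.9)
        if k.any(): i=np.argsort(X[k])[:4]; print(n,round(y,2),P[k][i][:,[0,2]].round(3).tolist())
E
```

```text
scene -0.08 [[0.692, 0.297], [0.694, 0.273], [0.696, 0.297], [0.696, 0.27]]
scene -0.05 [[0.684, 0.305], [0.685, 0.306], [0.685, 0.307], [0.686, 0.303]]
scene -0.02 [[0.684, 0.304], [0.686, 0.306], [0.686, 0.305], [0.686, 0.303]]
scene 0.01 [[0.698, 0.293], [0.698, 0.282], [0.699, 0.287], [0.699, 0.295]]
scene 0.04 [[0.734, 0.313], [0.74, 0.314], [0.761, 0.316], [0.762, 0.316]]
scene 0.1 [[0.697, 0.203], [0.7, 0.217], [0.7, 0.226], [0.7, 0.22]]
scene 0.13 [[0.685, 0.203], [0.685, 0.227], [0.685, 0.218], [0.685, 0.224]]
scene 0.16 [[0.673, 0.219], [0.673, 0.221], [0.673, 0.218], [0.676, 0.219]]
scene 0.19 [[0.667, 0.219], [0.667, 0.222], [0.668, 0.219], [0.669, 0.221]]
scene 0.22 [[0.669, 0.219], [0.67, 0.22], [0.671, 0.218], [0.671, 0.181]]
scene 0.25 [[0.672, 0.185], [0.672, 0.226], [0.673, 0.223], [0.673, 0.207]]
scene 0.28 [[0.684, 0.223], [0.686, 0.225], [0.686, 0.202], [0.687, 0.199]]
top -0.08 [[0.7, 0.267], [0.7, 0.277], [0.701, 0.256], [0.701, 0.283]]
top -0.05 [[0.686, 0.314], [0.687, 0.309], [0.688, 0.307], [0.688, 0.306]]
top -0.02 [[0.687, 0.309], [0.687, 0.308], [0.687, 0.308], [0.688, 0.307]]
top 0.01 [[0.7, 0.276], [0.7, 0.257], [0.7, 0.247], [0.7, 0.303]]
top 0.04 [[0.725, 0.288], [0.727, 0.256], [0.728, 0.272], [0.728, 0.262]]
top 0.1 [[0.609, 0.181], [0.621, 0.18], [0.704, 0.235], [0.704, 0.214]]
top 0.13 [[0.611, 0.182], [0.687, 0.22], [0.687, 0.22], [0.688, 0.184]]
top 0.16 [[0.674, 0.223], [0.675, 0.219], [0.675, 0.218], [0.676, 0.226]]
top 0.19 [[0.668, 0.221], [0.67, 0.227], [0.671, 0.224], [0.671, 0.223]]
top 0.22 [[0.67, 0.217], [0.67, 0.226], [0.674, 0.224], [0.674, 0.223]]
top 0.25 [[0.673, 0.226], [0.674, 0.224], [0.674, 0.222], [0.675, 0.231]]
top 0.28 [[0.683, 0.214], [0.684, 0.218], [0.684, 0.229], [0.687, 0.221]]
```

```bash
python3 -m crank '{"steps":[[[0.9,-0.75,0.2],[0,0,0]],[[0.9,-0.75,0.2],[0,0,0]],[[0.9,-0.75,0.2],[0,0,0]],[[0.9,-0.75,0.2],[0,0,0]],[[0.9,-0.75,0],[0,0,0]],[[0.9,-0.75,0],[0,0,0]],[[0.9,-0.75,0],[0,0,0]],[[0.9,-0.75,0],[0,0,0]],[[0.9,-0.75,0],[0,0,0]],[[0.9,-0.75,0],[0,0,0]]]}' 45 10
python3 -m crank '{"steps":[[[0.6,-0.9,0],[0,0,0]],[[0.6,-0.9,0],[0,0,0]],[[0.6,-0.9,0],[0,0,0]],[[0.6,-0.9,0],[0,0,0]],[[0.6,-0.9,0],[0,0,0]],[[0.6,-0.9,0],[0,0,0]],[[0.6,-0.9,0],[0,0,0]],[[0.2,-0.9,0],[0,0,0]],[[0.2,-0.9,0],[0,0,0]],[[0.2,-0.9,0],[0,0,0]]]}'
```

```text
time: 0.93
ee_pos: [0.3791, 0.4172, 0.2423]
eef_rot: [0.124, 0.992, -0.0, -0.0]
ft_force: [0.2, 0.6, 0.3]
width: 0.0452
grip_force: 0.0
time: 1.77
ee_pos: [0.4983, 0.1921, 0.2422]
eef_rot: [0.124, 0.992, -0.0, -0.0]
ft_force: [0.3, -0.3, 0.3]
width: 0.0448
grip_force: 0.0
```

```bash
python3 -m crank '{"steps":[[[0.1,-1,0],[0,0,0]],[[0.1,-1,0],[0,0,0]],[[0.1,-1,0],[0,0,0]],[[0.1,-1,0],[0,0,0]],[[0.1,-1,0],[0,0,0]],[[0.1,-1,0],[0,0,0]],[[0.1,-1,0],[0,0,0]],[[0.1,-1,0],[0,0,0]],[[0.1,-1,0],[0,0,0]],[[0.1,-1,0],[0,0,0]]]}'
python3 -m crank '{"steps":[[[0.03,-1,-0.5],[0,0,0]],[[0.03,-1,-0.5],[0,0,0]],[[0.03,-1,-0.5],[0,0,0]],[[0.03,-1,-0.5],[0,0,0]],[[0.03,-1,-0.5],[0,0,0]],[[0,0,0],[0,0,0]],[[0,0,0],[0,0,0]]]}'
```

```text
time: 2.6
ee_pos: [0.523, -0.0578, 0.2424]
eef_rot: [0.124, 0.992, 0.0, -0.0]
ft_force: [-0.2, -0.9, 0.8]
width: 0.0452
grip_force: 0.0
time: 3.18
ee_pos: [0.5261, -0.1829, 0.1792]
eef_rot: [0.125, 0.992, -0.0, -0.001]
ft_force: [1.0, 0.2, 0.5]
width: 0.0453
grip_force: 0.0
```

```bash
python3 -m crank '{"steps":[[[0.04,0,-0.8],[0,0,0]],[[0,0,-0.8],[0,0,0]],[[0,0,-0.8],[0,0,0]],[[0,0,-0.8],[0,0,0]],[[0,0,-0.8],[0,0,0]],[[0,0,-0.5],[0,0,0]],[[0,0,-0.4],[0,0,0]],[[0,0,0],[0,0,0]],[[0,0,0],[0,0,0]]]}'
python3 - <<'E'
from h import *
c,P,f=cam("scene"); cv2.imwrite("pics/g1.png",cv2.resize(c["pixels"][150:290,220:400],None,fx=4,fy=4,interpolation=cv2.INTER_CUBIC))
E
```

```text
time: 3.93
ee_pos: [0.5283, -0.1813, 0.058]
eef_rot: [0.123, 0.992, 0.0, 0.0]
ft_force: [0.5, -0.5, 0.4]
width: 0.045
grip_force: 0.0
```

View pics/g1.png

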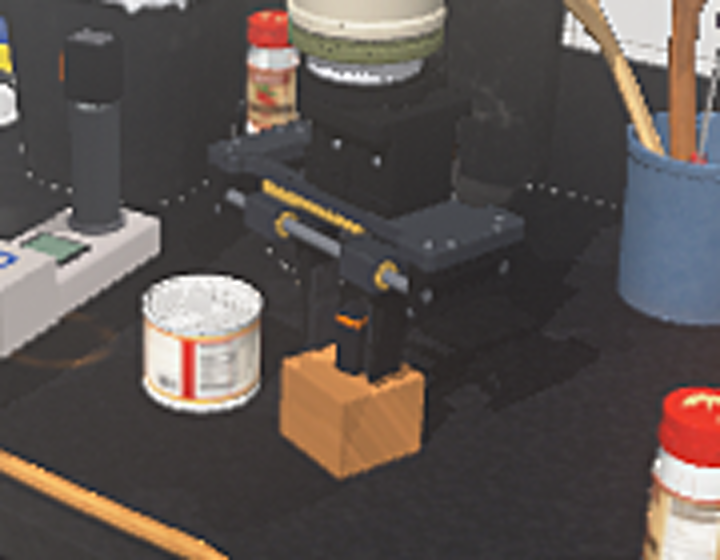

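The fingers straddle the black head (around (350,335) in the crop), which is between the pads, clear of the tin. Closing.

```bash
python3 -m crank '{"steps":[[[0,0,-0.08],[0,0,0]],[[0,0,0],[0,0,0]],[[0,0,0],[0,0,0]],[[0,0,0],[0,0,0]],[[0,0,0],[0,0,0]],[[0,0,0],[0,0,0]],[[0,0,0],[0,0,0]],[[0,0,0],[0,0,0]]]}' 0 20
python3 -m crank '{"steps":[[[0,0,0],[0,0,0]],[[0,0,0.2],[0,0,0]],[[0,0,0.3],[0,0,0]],[[0,0,0.5],[0,0,0]],[[0,0,0.8],[0,0,0]],[[0,0,0.8],[0,0,0]],[[0,0,0.8],[0,0,0]],[[0,0,0.8],[0,0,0]],[[0,0,0],[0,0,0]],[[0,0,0],[0,0,0]]]}'
```

```text
time: 4.65
ee_pos: [0.5282, -0.1816, 0.0558]
eef_rot: [0.124, 0.992, 0.0, 0.0]
ft_force: [-0.4, -0.5, 2.7]
width: 0.0167
grip_force: 20.0
time: 5.48
ee_pos: [0.5288, -0.1818, 0.1624]
eef_rot: [0.124, 0.992, 0.0, 0.001]
ft_force: [-0.8, 0.4, -0.7]
width: 0.0165
grip_force: 20.0
```

```bash
python3 -m crank '{"steps":[[[-0.1,0.5,0],[0,0,0.4]],[[-0.1,0.9,0],[0,0,0.5]],[[-0.1,0.9,0],[0,0,0.5]],[[-0.1,0.9,0],[0,0,0.5]],[[-0.1,0.9,0],[0,0,0.5]],[[-0.1,0.9,0],[0,0,0.5]],[[-0.1,0.9,0],[0,0,0.5]],[[-0.1,0.9,0],[0,0,0.5]],[[-0.1,0.9,0],[0,0,0.34]],[[-0.1,0.9,0],[0,0,0]]]}'
python3 -m crank '{"steps":[[[-0.13,0.9,-0.5],[0,0,0]],[[-0.13,0.9,-0.5],[0,0,0]],[[-0.12,0.42,-0.5],[0,0,0]],[[0,0,-0.4],[0,0,0]],[[0,0,0],[0,0,0]],[[0,0,0],[0,0,0]],[[0,0,0],[0,0,0]]]}'
python3 - <<'E'
from h import *
from scipy.spatial.transform import Rotation as R
s=monitor.read_state(); print(s["ee_pos"],s["width"],R.from_quat(s["eef_rot"]).as_matrix().round(3).tolist())
for n,(u0,v0,u1,v1) in(("scene",(190,150,290,250)),("top",(170,150,270,240))):
    c,P,f=cam(n); np.savez(n+"1.npz",P=P,im=c["pixels"],T=c["T"])
    cv2.imwrite(f"pics/{n}2.png",cv2.resize(c["pixels"][v0:v1,u0:u1],None,fx=6,fy=6,interpolation=cv2.INTER_CUBIC))
E
```

```text
time: 6.32
ee_pos: [0.5016, 0.0353, 0.1597]
eef_rot: [-0.063, 0.998, -0.0, -0.001]
ft_force: [-0.4, 0.3, -1.1]
width: 0.0166
grip_force: 20.0
time: 6.9
ee_pos: [0.4938, 0.0879, 0.1135]
eef_rot: [-0.061, 0.998, -0.0, 0.0]
ft_force: [0.2, -0.5, -0.6]
width: 0.0169
grip_force: 20.0
[0.49384593 0.08790416 0.11351643] 0.0168707971656363 [[-0.993, -0.121, 0.0], [-0.121, 0.993, -0.0], [-0.0, -0.0, -1.0]]
```

View pics/scene2.png

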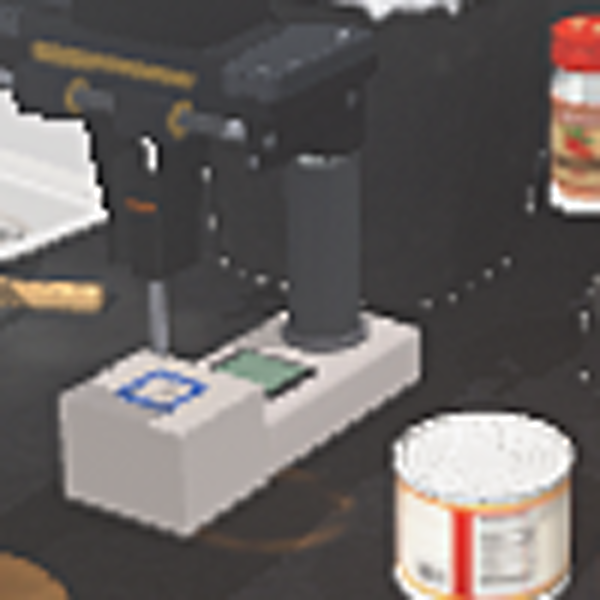

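The pin hangs above the socket: tip at crop (161,353), the blue frame centred near (163,392), nearly in line; I check this numerically.

```bash
python3 - <<'E'
from h import *
c,_,f=cam("scene");z=np.load("scene1.npz");im=z["im"];P=z["P"];T=z["T"];Ti=np.linalg.inv(T)
def proj(p):
    q=Ti@[*p,1];return np.array([c["cx"]+f*q[0]/-q[2],c["cy"]-f*q[1]/-q[2]])
def ray(u,v,h):
    d=T[:3,:3]@[(u-c["cx"])/f,-(v-c["cy"])/f,-1];return T[:3,3]+d*(h-T[2,3])/d[2]
tcp=np.array([.49385,.0879])
print("tip exp",proj([*tcp,.0677]),"pin base exp",proj([*tcp,.1077]),"sock",proj([.4943,.0887,.05]))
hsv=cv2.cvtColor(im,cv2.COLOR_BGR2HSV).astype(int)
b=(hsv[...,0]>95)&(hsv[...,0]<130)&(hsv[...,1]>80);b[:205]=0;b[225:]=0;b[:,:205]=0;b[:,230:]=0
ys,xs=np.nonzero(b);mm=((xs.min()+xs.max())/2,(ys.min()+ys.max())/2);print("blue mid",mm,"mean",xs.mean(),ys.mean(),ray(*mm,.05),ray(xs.mean(),ys.mean(),.05))
g=cv2.cvtColor(im,cv2.COLOR_BGR2GRAY).astype(int)
for v in range(194,220): print(v,g[v,208:228].tolist())
E
```

```text
tip exp [216.2698828  208.75094626] pin base exp [215.59378538 195.03932631] sock [216.47089108 214.55911287]
blue mid (np.float64(216.5), np.float64(214.5)) mean 216.3125 214.5625 [0.49460885 0.08889806 0.05      ] [0.49401518 0.0890172  0.05      ]
194 [70, 72, 70, 69, 58, 59, 60, 60, 63, 56, 57, 56, 55, 60, 65, 68, 66, 64, 67, 91]
195 [76, 74, 74, 72, 58, 59, 58, 57, 61, 55, 56, 62, 67, 67, 69, 68, 66, 66, 64, 63]
196 [79, 76, 76, 74, 70, 65, 62, 65, 66, 65, 62, 66, 68, 68, 68, 66, 66, 64, 64, 64]
197 [77, 79, 77, 76, 73, 69, 78, 129, 126, 80, 66, 66, 67, 67, 66, 67, 66, 65, 66, 65]
198 [77, 79, 80, 77, 76, 72, 79, 134, 130, 85, 65, 67, 67, 69, 68, 68, 67, 65, 67, 67]
199 [64, 68, 79, 79, 79, 74, 81, 131, 129, 94, 64, 67, 68, 66, 66, 67, 66, 67, 66, 66]
200 [65, 77, 79, 78, 76, 73, 80, 130, 129, 98, 65, 68, 68, 66, 66, 66, 66, 67, 65, 66]
201 [77, 79, 77, 76, 75, 73, 81, 128, 127, 100, 67, 70, 70, 71, 70, 67, 68, 67, 67, 67]
202 [79, 77, 77, 77, 77, 76, 80, 118, 131, 113, 73, 76, 77, 76, 75, 73, 71, 71, 67, 61]
203 [78, 77, 77, 76, 77, 75, 80, 116, 132, 116, 74, 80, 78, 79, 78, 75
[... 902 characters left out ...]
115, 148, 200, 205, 193, 158, 160, 115, 113, 143, 193, 216, 211, 210, 211]
214 [219, 213, 157, 139, 135, 137, 207, 221, 214, 201, 189, 193, 207, 197, 102, 109, 164, 210, 207, 207]
215 [171, 126, 77, 97, 156, 217, 213, 202, 195, 172, 174, 195, 217, 150, 76, 137, 205, 210, 207, 207]
216 [165, 160, 161, 98, 122, 141, 141, 182, 211, 206, 208, 144, 113, 148, 202, 205, 212, 206, 207, 208]
217 [167, 168, 170, 161, 159, 130, 105, 105, 117, 114, 111, 149, 201, 205, 213, 210, 208, 208, 210, 209]
218 [165, 167, 167, 168, 169, 164, 161, 154, 127, 120, 112, 209, 213, 209, 208, 208, 208, 208, 190, 175]
219 [161, 162, 162, 165, 167, 167, 166, 164, 165, 207, 201, 212, 209, 207, 208, 210, 209, 191, 171, 169]
```

View pics/top2.png

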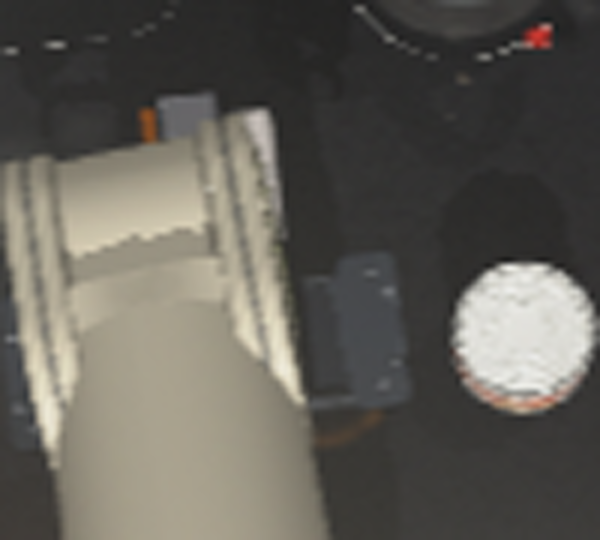

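Top view: the arm covers the station, tin and mast head undisturbed. The pin is within about 1.5 mm of the socket axis; I correct y and go down.

```bash
python3 -m crank '{"steps":[[[0.01,0.05,-0.2],[0,0,0]],[[0,0,-0.2],[0,0,0]],[[0,0,-0.2],[0,0,0]],[[0,0,-0.2],[0,0,0]],[[0,0,-0.1],[0,0,0]],[[0,0,-0.1],[0,0,0]],[[0,0,0],[0,0,0]],[[0,0,0],[0,0,0]]]}'
```

```text
time: 7.72
ee_pos: [0.4937, 0.09, 0.0879]
eef_rot: [-0.061, 0.998, -0.0, -0.0]
ft_force: [0.4, -0.5, -1.0]
width: 0.0167
grip_force: 20.0
```

```bash
python3 -m crank '{"steps":[[[0,0,-0.2],[0,0,0]],[[0,0,-0.2],[0,0,0]],[[0,0,-0.2],[0,0,0]],[[0,0,-0.2],[0,0,0]],[[0,0,-0.2],[0,0,0]],[[0,0,-0.1],[0,0,0]],[[0,0,-0.1],[0,0,0]],[[0,0,-0.08],[0,0,0]],[[0,0,0],[0,0,0]]]}'
```

```text
time: 8.47
ee_pos: [0.4938, 0.09, 0.0558]
eef_rot: [-0.061, 0.998, -0.0, -0.0]
ft_force: [2.9, -2.9, -2.5]
width: 0.0166
grip_force: 20.0
```

```bash
python3 -m crank '{"steps":[[[0,0,-0.08],[0,0,0]],[[0,0,0],[0,0,0]],[[0,0,0],[0,0,0]]]}'
python3 -m crank '{"steps":[[[0,0,0],[0,0,0]],[[0,0,0],[0,0,0]],[[0,0,0],[0,0,0]],[[0,0,0],[0,0,0]],[[0,0,0],[0,0,0]],[[0,0,0],[0,0,0]]]}' 45
python3 -m crank '{"steps":[[[0,0,0.4],[0,0,0]],[[0,0,0.8],[0,0,0]],[[0,0,1],[0,0,0]],[[0,0,1],[0,0,0]],[[0,0,1],[0,0,0]],[[0,0,1],[0,0,0]],[[0,0,1],[0,0,0]],[[0,0,0],[0,0,0]]]}' 66
python3 - <<'E'
from h import *
for n in("scene","top"):
    c,P,f=cam(n);X,Y,Z=[P[...,i] for i in range(3)]
    k=(abs(X-.494)<.03)&(abs(Y-.089)<.03)&(Z>.06)&(Z<.12);q=P[k]
    if k.sum()>3: print(n,k.sum(),q.mean(0).round(4),np.sort(Z[k])[-8:].round(4),cv2.minAreaRect((q[:,:2]*1000).astype(np.float32)))
    if n=="scene": cv2.imwrite("pics/s3.png",cv2.resize(c["pixels"][130:250,180:300],None,fx=5,fy=5,interpolation=cv2.INTER_CUBIC))
E
```

```text
time: 8.72
ee_pos: [0.4945, 0.0901, 0.0553]
eef_rot: [-0.061, 0.998, 0.0, 0.001]
ft_force: [-1.3, -4.6, 12.8]
width: 0.0162
grip_force: 20.0
time: 9.22
ee_pos: [0.4936, 0.0903, 0.0539]
eef_rot: [-0.061, 0.998, 0.0, -0.0]
ft_force: [0.0, -0.1, 0.2]
width: 0.0429
grip_force: 0.0
time: 9.88
ee_pos: [0.4959, 0.0906, 0.2147]
eef_rot: [-0.061, 0.998, 0.001, 0.004]
ft_force: [0.5, -0.1, 0.1]
width: 0.0663
grip_force: 0.0
scene 93 [0.4897 0.0859 0.0771] [0.09   0.0901 0.0902 0.0905 0.0908 0.0909 0.091  0.0911] ((492.4418640136719, 88.00896453857422), (16.681350708007812, 17.803604125976562), 10.569287300109863)
```

View pics/s3.png

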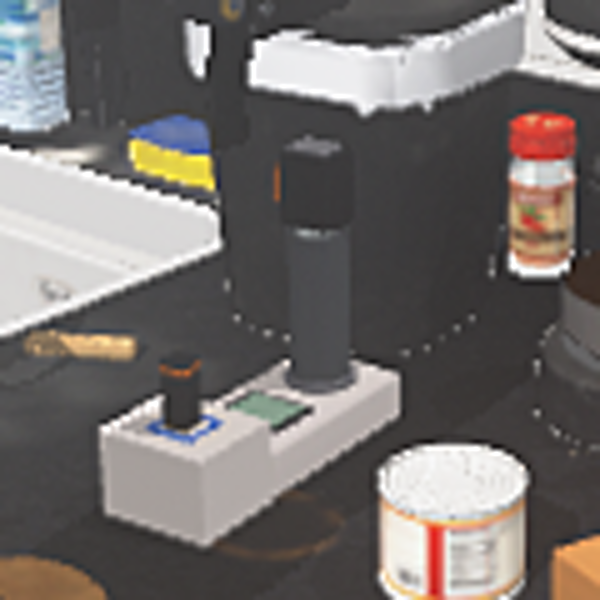

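Probe stands seated in the blue frame (crop (180,395)), its top at 90 mm, and the mast head at (315,180) is still down. Now over the mast.

```bash
python3 -m crank '{"steps":[[[0.6,0.07,0],[0,0,0]],[[0.9,0.1,0],[0,0,0]],[[0.9,0.1,0],[0,0,0]],[[0.9,0.1,0],[0,0,0]],[[0.9,0.1,0],[0,0,0]],[[0.7,0.09,0],[0,0,0]],[[0,0,0],[0,0,0]],[[0,0,0],[0,0,0]],[[0,0,0],[0,0,0]]]}'
```

```text
time: 10.73
ee_pos: [0.6154, 0.1039, 0.2082]
eef_rot: [-0.061, 0.998, -0.0, -0.001]
ft_force: [0.6, 0.1, 0.1]
width: 0.066
grip_force: 0.0
```

```bash
python3 -m crank '{"steps":[[[0.1,0.03,-0.3],[0,0,0]],[[0,0,-0.5],[0,0,0]],[[0,0,-0.5],[0,0,0]],[[0,0,-0.5],[0,0,0]],[[0,0,-0.5],[0,0,0]],[[0,0,-0.5],[0,0,0]],[[0,0,-0.3],[0,0,0]],[[0,0,0],[0,0,0]],[[0,0,0],[0,0,0]]]}'
python3 - <<'E'
from h import *
c,P,f=cam("scene"); cv2.imwrite("pics/s4.png",cv2.resize(c["pixels"][100:240,170:310],None,fx=4.2,fy=4.2,interpolation=cv2.INTER_CUBIC))
E
```

```text
time: 11.48
ee_pos: [0.6187, 0.1049, 0.1312]
eef_rot: [-0.061, 0.998, -0.0, -0.0]
ft_force: [0.9, -0.2, 0.3]
width: 0.0662
grip_force: 0.0
```

View pics/s4.png

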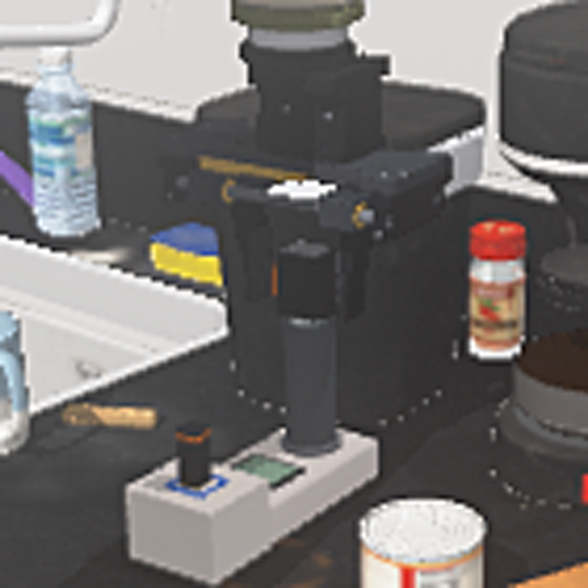

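The fingers stand on both sides of the mast head (crop (305,280)), the orange button at (277,280) facing the left finger. Squeezing.

```bash
python3 -m crank '{"steps":[[[0,0,0],[0,0,0]],[[0,0,0],[0,0,0]],[[0,0,0],[0,0,0]],[[0,0,0],[0,0,0]],[[0,0,0],[0,0,0]],[[0,0,0],[0,0,0]],[[0,0,0],[0,0,0]],[[0,0,0],[0,0,0]],[[0,0,0],[0,0,0]],[[0,0,0],[0,0,0]]]}' 0 40
```

```text
time: 12.37
ee_pos: [0.6193, 0.1022, 0.1319]
eef_rot: [-0.06, 0.998, -0.001, 0.0]
ft_force: [0.6, -7.7, 0.4]
width: 0.0362
grip_force: 40.0
```

Width 36–37 mm: the button is in. Pull up, easing the sideways load.

```bash
python3 -m crank '{"steps":[[[0,-0.08,0],[0,0,0]],[[0,0,0],[0,0,0]],[[0,0,0.1],[0,0,0]],[[0,0,0.2],[0,0,0]],[[0,0,0.3],[0,0,0]],[[0,0,0.3],[0,0,0]],[[0,0,0.3],[0,0,0]],[[0,0,0],[0,0,0]]]}'

```

```text
time: 13.03
ee_pos: [0.6192, 0.1022, 0.1624]
eef_rot: [-0.061, 0.998, -0.0, 0.0]
ft_force: [2.7, -4.1, -3.6]
width: 0.0361
grip_force: 39.9
```

```bash
python3 -m crank '{"steps":[[[0,-0.03,0.3],[0,0,0]],[[0,0,0.3],[0,0,0]],[[0,0,0.3],[0,0,0]],[[0,0,0.3],[0,0,0]],[[0,0,0.3],[0,0,0]],[[0,0,0.3],[0,0,0]],[[0,0,0.2],[0,0,0]],[[0,0,0.2],[0,0,0]],[[0,0,0],[0,0,0]],[[0,0,0],[0,0,0]]]}'

```

```text
time: 13.87
ee_pos: [0.6191, 0.1021, 0.2161]
eef_rot: [-0.061, 0.998, -0.0, 0.0]
ft_force: [6.7, -2.1, -4.3]
width: 0.0366
grip_force: 39.9
```

```bash
python3 -m crank '{"steps":[[[0.06,0,0.12],[0,0,0]],[[0,0,0.12],[0,0,0]],[[0,0,0.08],[0,0,0]],[[0,0,0],[0,0,0]],[[0,0,0],[0,0,0]],[[0,0,0],[0,0,0]]]}'

```

```text
time: 14.37
ee_pos: [0.6191, 0.1021, 0.2224]
eef_rot: [-0.061, 0.998, -0.0, -0.002]
ft_force: [0.9, -2.3, -26.0]
width: 0.0364
grip_force: 40.0
```

At the end stop (force jumped to 26 N). I ease off slightly and check with the cameras.

```bash
python3 -m crank '{"steps":[[[0,0,-0.04],[0,0,0]],[[0,0,0],[0,0,0]],[[0,0,0],[0,0,0]],[[0,0,0],[0,0,0]]]}'
python3 - <<'E'
from h import *
for n in("scene",):
    c,P,f=cam(n);X,Y,Z=[P[...,i] for i in range(3)];im=c["pixels"]
    k=(abs(X-.494)<.03)&(abs(Y-.089)<.03)&(Z>.06)&(Z<.12);print("probe",k.sum(),P[k].mean(0).round(4),Z[k].max())
    g=(abs(X-.61)<.025)&(abs(Y-.1)<.025)&(Z>.1)&(Z<.26)
    h=cv2.cvtColor(im,cv2.COLOR_BGR2HSV).astype(int)
    red=g&((h[...,0]<10)|(h[...,0]>170))&(h[...,1]>120)
    print("red z",np.sort(Z[red]).round(3)); bright=g&(h[...,1]<50)&(h[...,2]>120); print("bright tube z",Z[bright].min().round(3),Z[bright].max().round(3),bright.sum())
    cv2.imwrite("pics/s5.png",cv2.resize(im[100:240,170:310],None,fx=4.2,fy=4.2,interpolation=cv2.INTER_CUBIC))
E
```

```text
time: 14.7
ee_pos: [0.6192, 0.1021, 0.2224]
eef_rot: [-0.061, 0.998, -0.0, -0.002]
ft_force: [-2.7, -2.7, -25.3]
width: 0.0361
grip_force: 40.0
probe 93 [0.4899 0.0858 0.0773] 0.09096630581071158
red z [0.128 0.128 0.128 0.129 0.129 0.129 0.131 0.173 0.174 0.174 0.174 0.174
 0.174]
bright tube z 0.123 0.216 212
```

View pics/s5.png

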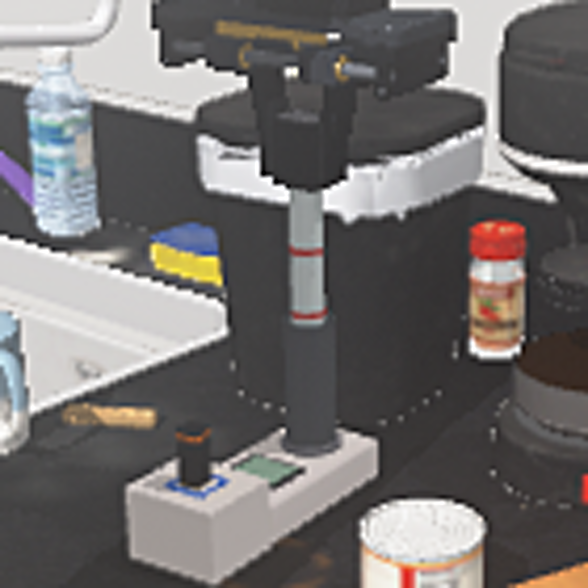

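Both red rings are out, the second right at the rim (crop (308,316)). The mast head is held at (303,150) and the probe is still seated at (195,455). Handing in.

```bash
python3 -c "
from bench import ticket
print(ticket.close_job())"
```

```text
the job is handed in; nothing more can be done
None
```

I seated the probe fully in the socket and let go of it, then squeezed the button and pulled the mast up to its second stop; the job was handed in with the arm still holding it there, but no verdict came back.

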